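# Restock the sloped carton rack behind the old carton

### The job

Restock the little sloped rack: slide its back-stop up the slope, lay the loose carton that matches the one already in the rack flat in the tray behind it, its long side across the tray, and slide the back-stop down again until both cartons sit tight against each other and the front one is right down on the lip. The older carton stays in front, the stop stays snug against the row, and everything else on the table is left where it is.

Things in the scene. Friction and masses are not known exactly. Their poses are not given: they have to be found in the camera images.
- tray: Sloped tray of a fixed white counter rack; the low end with the lip faces the robot. Origin: mid-width, on the tray floor, at the lip's inner face. x points up the slope (20 degrees above level), y across to the left, z square out of the floor. Floor from x = 0 to 255 mm; side rails 14 mm high with inner faces at y = -53 and +53 mm (4 mm thick); lip 26 mm high.
- back_stop (a joint): Sliding grey back-stop, m along the slope, up is positive, 0 to 0.155. Its face towards the lip is at tray x = 0.050 + value; starts at 0.017 to 0.045, too near the old carton to admit another. About 2 N friction; stays where left; pushed down, it shoves the cartons. Plate 126 mm wide, 7 mm thick, top 48 mm above the tray floor, on a low sled reaching 42 mm up-slope of its face.
- stop_tab (a point): Middle of the top edge of the back-stop's black finger tab: 36 mm wide across the tray, 12 mm thick along the slope, from 48 to 74 mm above the tray floor. The point is 6 mm up-slope of the stop's face and 74 mm above the floor; axes as the tray's. Push it from either side, or pinch it across its 12 mm.
- carton_old_center (a point): Centre of the older carton in the tray: 50 mm (its x, along the slope) x 100 mm (its y, across) x 44 mm (its z), about 66 g. It starts flat, about 12 mm short of the lip; cartons do not slide down this slope by themselves, they have to be pushed.
- carton_new_center (a point): Centre (half-way up) of the loose carton to load, same print and size as the one in the tray: 50 mm (its x) x 100 mm (its y) x 44 mm (its z, up), about 66 g, flat on the table at one of three places, its x within 0.5 rad of the robot's x. Grasp it across its 50 mm.
- carton_long_center (a point): Centre of another loose carton, 55 x 120 x 45 mm (x, y, z), too long for the tray; to be left alone.
- carton_flat_center (a point): Centre of another loose carton, 45 x 95 x 30 mm (x, y, z); to be left alone.
- pill_bottle_center (a point): Centre (half-way up) of a loose upright white pill bottle, 43 mm diameter, 77 mm tall; to be left alone.
There are look-alikes about, which are no part of the job. Leave any turquoise look-alike of the part that bears carton_new_center alone. Leave any green look-alike of the part that bears carton_old_center alone.

How it is judged:
By the outcome, as a careful person would: the job done as asked, in the order asked, and still so for the second after the job is handed in, with the robot touching nothing.
It also fails if it takes over 59 s, if anything falls off the work surface, if the arm or the gripper's body presses on something with over 40 N, if the wrist force passes 120 N, or if a joint passes its speed limit or range.

### The arm

A 6-joint arm with a two-finger parallel gripper is mounted at the origin on a cart in front of the work surface, level with it; the furniture and walls round the work are solid. World frame = base frame: x ahead of the robot, y to its left, z up, the work surface at z = 0. Lengths are in mm, angles in rad, forces in N, time in s.
With the tool pointing down it reaches from about 400 to 925 mm from the base axis. Payload 12.5 kg.
Tool frame: the origin (TCP) lies on the centre line of the jaws, within the pads' length; the fingertips stand 14 mm ahead of it and the grasp point (between the pads) lies 5 mm behind it; z points along the fingers, y is the direction in which the jaws open and shut (so a half turn about z gives the same grasp; the last joint's range is limited). The gripper opens to 95 mm and grips with 3 to 60 N. Pads are 20 mm wide; open, the fingers measure 119 mm over their backs; the gripper's body (75 mm by 180 mm) begins 59 mm behind the grasp point.
Start: joints at [-0.106, 0.491, 1.559, -0, 1.092, -0.106], TCP at [625.016, 0.021, 228.661] pointing down, gripper open.
Joint ranges: [-3.1, 3.1], [-0.84, 2.19], [0.05, 2.79], [-1.13, 4.28], [0.06, 2.93], [-2.69, 2.69]. Speed limits (rad/s): [2.22, 2.22, 2.79, 3.14, 3.14, 3.14].

### API

Orientations are given as [roll, pitch, yaw] about the fixed x, y, z axes, in that order (R = Rz(yaw) Ry(pitch) Rx(roll)).
In Python, from cell import * gives the robot as it stands.
- The arm moves only by the tool play_rows, never from a script. Its argument "moves" is a list of rows, each a list of 7 numbers: the shift along the tool's x, y, z in m, then the turn, a rotation vector about the tool's x, y, z in rad, then the opening in per cent of the stroke, from 0 (shut) to 100 (fully open). In form: [[tx, ty, tz, ax, ay, az, claw], ...]. A call has 1 to 8 rows; each row shifts and turns the pose as measured when the row begins, along the tool's axes as they then stand; what a row does not reach is not made up. A row lasts 1/10 s, in which the tool goes at most 50 mm and 8.59 degrees, less where a joint would pass 70% of its speed; a pose out of reach is approached as far as the arm can. A call is refused whole if a number of a shift passes 0.05 or a number of a turn 0.15, either way. A call with a gripper value outside its range is refused whole. The fingers move at their own pace and stop on an object; the grip force is fixed at half the most. Time passes only in rows, so rows that do not move let the fingers close. It gives the time, the measured TCP pose, the force and the opening at its end, in the units of the state.
- state(): the state, without advancing time (a new reading comes with each control period).
- read_camera(name): name is "scene" or "side" or "wrist"; returns a dict with "img" (384x512x3 uint8, red, green, blue), "fx", "fy", "cx", "cy" (pixels), "k1" (the pictures are not rectified: a ray, as slopes to the right and down, at radius r is drawn at 1 + k1 r^2 times it, then the intrinsics apply), "R" (3x3) and "t" (3): a world point X has camera coordinates R X + t. Camera axes: x right, y down, z forward; pixel columns grow to the right and rows downward; lengths in mm; the calibration is good to about 2 mm. A picture is of the moment at which its call begins. There is no depth.
- job_done(): hands the job in, once; it reports no verdict.
The state is a dict: "t": time; "joints": joint angles; "qvel": joint speeds; "tau": joint torques, N m; "eef_pos": TCP position; "tcp_rot": TCP orientation; "ft_force": force on the tool from outside, world axes, zero at the start; "moment": the same for the moment, N m; "opening": opening from 0.0 (shut) to 1.0 (fully open).
Only numpy, scipy, OpenCV 4.12 (cv2) and the standard library are available. Lean on these libraries where they do the work, as an engineer would, in place of code of your own. Each camera call takes 0.05 s, during which the arm holds its last target.

## Working session

There is one attempt and no reset: what is moved stays moved. The work goes in short steps, Python scripts to look and compute and a tool call to move; the robot and the scene stay as the last step left them, time stands still between calls to the robot, and variables do not carry over. Pictures are saved under pics/ and viewed, and the job is handed in when it is done.

Besides the shell and the picture viewer there is one more tool, called after "Emit:" as name(argument=value, ...) on one line, values as JSON. play_rows: Moves the arm, as the interface text tells. Its arguments: {"type":"object","properties":{"moves":{"type":"array"}},"required":["moves"]}

```bash
ls; mkdir -p pics; python3 - <<'E'
from cell import *
import cv2
print(state())
for n in ("scene","side","wrist"):
    c=read_camera(n); cv2.imwrite(f"pics/{n}0.png",c["img"][:,:,::-1]); print(n,{k:v for k,v in c.items() if k!="img"})
E
```

```text
pics
{'t': 0.0, 'joints': array([-1.05609021e-01,  4.91568066e-01,  1.55944253e+00, -8.70974682e-06,
        1.09165835e+00, -1.05589146e-01]), 'qvel': array([-0.00021145,  0.0006411 , -0.00139985, -0.00060011,  0.00200476,
        0.00020738]), 'tau': array([-9.52334158e-04, -6.12640929e+01, -2.58175153e+01,  6.92750537e-02,
        4.83079045e-02, -1.38641695e-05]), 'eef_pos': array([6.24785576e+02, 3.78104363e-02, 2.28058827e+02]), 'tcp_rot': array([-3.14052154e+00, -1.05752346e-04,  1.57078041e+00]), 'ft_force': array([-0.1796505 ,  0.10422164, -0.24771886]), 'moment': array([-0.02462566, -0.03895031, -0.037413  ]), 'opening': 0.9989607025009285}
scene {'fx': 415.93901481228863, 'fy': 415.93901481228863, 'cx': 252.6258591576748, 'cy': 186.29571450177897, 'k1': -0.04148925733068746, 'R': array([[ 0.88631987, -0.46264047,  0.02002184],
       [-0.18630279, -0.39583228, -0.89922638],
       [ 0.4239438 ,  0.79327209, -0.43702523]]), 't': array([-505.75923831,  190.63363687,  799.26967758])}
side {'fx': 461.6193507338279, 'fy': 461.6193507338279, 'cx': 250.02056677176918, 'cy': 191.2679551782274, 'k1': -0.08354087908009639, 'R': array([[ 9.95009875e-01, -9.97764520e-02,  9.07141637e-05],
       [-6.16640403e-02, -6.15652221e-01, -7.85601610e-01],
       [ 7.84403896e-02,  7.81675766e-01, -6.18732659e-01]]), 't': array([-547.98801448,  109.02710525, 1389.87830796])}
wrist {'fx': 317.9399510414543, 'fy': 317.9399510414543, 'cx': 254.47241213686988, 'cy': 187.5183088617413, 'k1': -0.08811400327598097, 'R': array([[ 9.99999311e-01,  1.07192828e-03, -4.79483659e-04],
       [ 1.15662521e-03, -9.69652341e-01,  2.44485172e-01],
       [-2.02861883e-04, -2.44485558e-01, -9.69652913e-01]]), 't': array([-624.15165861,  -28.04487817,  388.8886412 ])}
```

View pics/scene0.png

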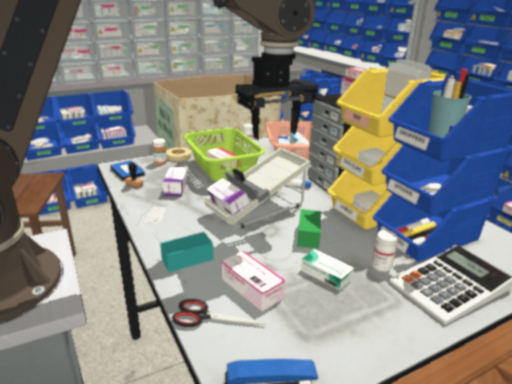

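View pics/side0.png

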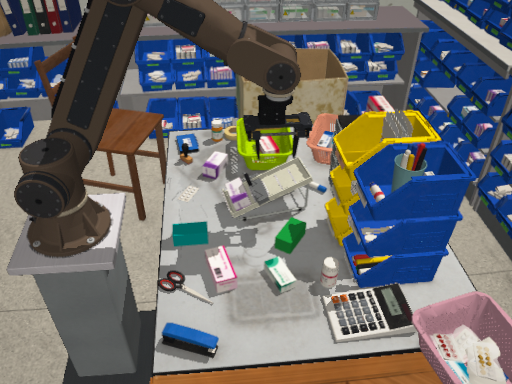

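View pics/wrist0.png

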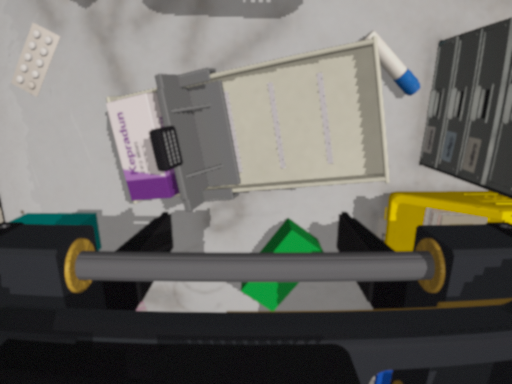

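```bash
cat > h.py <<'E'
from cell import *
import cv2, numpy as np
from scipy.optimize import least_squares
def K(c): return np.array([[c["fx"],0,c["cx"]],[0,c["fy"],c["cy"]],[0,0,1.]])
def D(c): return np.array([c["k1"],0,0,0.])
def ray(c,uv):
    p=cv2.undistortPoints(np.array([[uv]],float),K(c),D(c))[0,0]
    d=c["R"].T@np.array([p[0],p[1],1]); o=-c["R"].T@c["t"]; return o,d/np.linalg.norm(d)
def onz(c,uv,z):
    o,d=ray(c,uv); return o+d*(z-o[2])/d[2]
def proj(c,X):
    X=np.atleast_2d(np.asarray(X,float)); return cv2.projectPoints(X,cv2.Rodrigues(c["R"])[0],np.asarray(c["t"],float),K(c),D(c))[0][:,0]
def tri(obs):
    A=np.zeros((3,3));b=np.zeros(3)
    for c,uv in obs:
        o,d=ray(c,uv);M=np.eye(3)-np.outer(d,d);A+=M;b+=M@o
    return np.linalg.solve(A,b)
def crop(c,x0,y0,x1,y1,s,name):
    cv2.imwrite("pics/"+name,cv2.resize(c["img"][y0:y1,x0:x1,::-1],None,fx=s,fy=s,interpolation=cv2.INTER_CUBIC))
E
python3 - <<'E'
from h import *
c=read_camera("scene");crop(c,140,130,330,250,4,"s1.png")
c=read_camera("side");crop(c,180,130,340,250,5,"d1.png")
c=read_camera("wrist");crop(c,90,20,430,220,2.3,"w1.png")
E
```

```text
(no output)
```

View pics/s1.png

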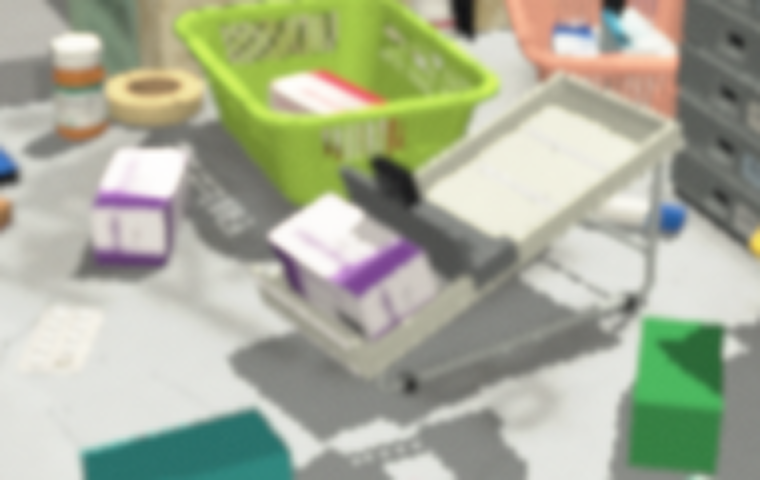

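View pics/d1.png

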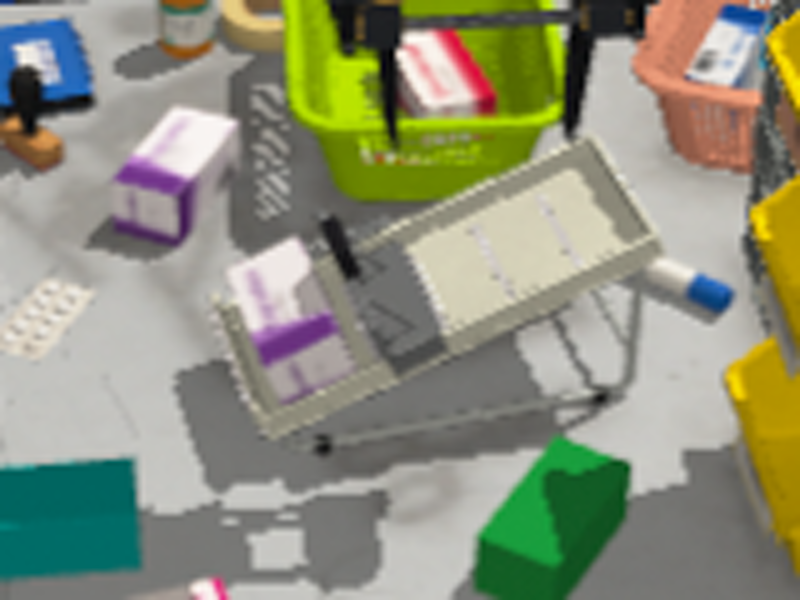

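View pics/w1.png

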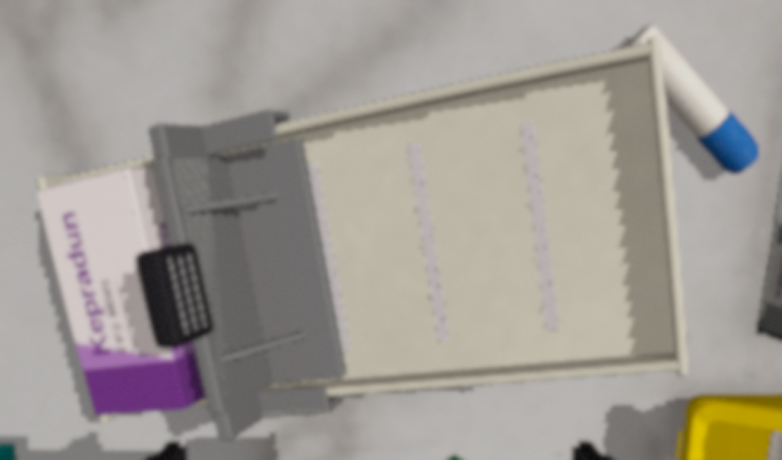

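```bash
python3 - <<'E'
from h import *
s,d,w=[read_camera(n) for n in("scene","side","wrist")]
P={}
S=lambda u,v:(s,(u/4+140-.4,v/4+130-.4)); Dd=lambda u,v:(d,(u/5+180-.4,v/5+130-.4)); W=lambda u,v:(w,(u/2.3+90-.3,v/2.3+20-.3))
obs={"HL":[S(562,74),Dd(590,136),W(655,42)],"HR":[S(681,130),Dd(660,243),W(684,372)],"LL":[S(262,270),Dd(217,297),W(40,180)],
"tabL":[W(141,255),Dd(324,222)], "LR":[S(368,374),Dd(268,437)]}
for k,o in obs.items():
    X=tri(o);P[k]=X;print(k,X.round(1),[ (proj(c,X)[0]-uv).round(1) for c,uv in o])
print(np.linalg.norm(P["HL"]-P["HR"]),np.linalg.norm(P["HL"]-P["LL"]),(P["HL"]-P["LL"])[2]/np.linalg.norm((P["HL"]-P["LL"])[:2]))
a=P["HL"]-P["LL"];print(np.arctan2(a[1],a[0])); b=P["HL"]-P["HR"];print(np.arctan2(-b[0],b[1]))
E
```

```text
HL [716.  122.1 126.7] [array([-0.3,  0. ]), array([ 0.4, -0.1]), array([-1. ,  0.5])]
HR [737.1   8.4 124.4] [array([-0.1,  0. ]), array([ 0.2, -0.1]), array([-0.4,  0.2])]
LL [473.4  78.6  49.7] [array([-1. , -0.2]), array([ 0.2, -0.1]), array([2. , 1.4])]
tabL [539.1  50.9 122.9] [array([-0.5, -0.1]), array([0.1, 0. ])]
LR [496.5 -34.8  29. ] [array([0., 0.]), array([-0., -0.])]
115.7028712293393 258.2240955504357 0.3122541296405076
0.17735609549028944
0.1834000984791904
```

```bash
cat >> h.py <<'E'
def frame(x):
    ps=x[3];a=np.radians(20);ca,sa=np.cos(a),np.sin(a);c,s=np.cos(ps),np.sin(ps)
    R=np.array([[ca*c,-s,-sa*c],[ca*s,c,-sa*s],[sa,0,ca]]);return R,np.array(x[:3])
E
python3 - <<'E'
from h import *
s,d,w=[read_camera(n) for n in("scene","side","wrist")]
S=lambda u,v:(s,(u/4+140-.4,v/4+130-.4)); Dd=lambda u,v:(d,(u/5+180-.4,v/5+130-.4)); W=lambda u,v:(w,(u/2.3+90-.3,v/2.3+20-.3))
T=[((255+2,57,14),[S(562,74),Dd(590,136),W(655,42)]),((257,-57,14),[S(681,130),Dd(660,243),W(684,372)]),((-4,57,26),[S(262,270),Dd(217,297),W(40,180)])]
def f(x):
    R,t=frame(x);r=[]
    for p,o in T:
        for c,uv in o: r+=list(proj(c,R@np.array(p)+t)[0]-uv)
    return np.array(r)
q=least_squares(f,[485,25,25,.18],loss="soft_l1");print(q.x.round(3),f(q.x).round(1))
R,t=frame(q.x)
for n,o in {"tabL":[W(141,255),Dd(324,222)]}.items(): print(n,(R.T@(tri(o)-t)).round(1))
# tab via wrist ray on plane z=74
for uv in [(141,255),(190,244),(211,335),(160,345)]:
    c,p=W(*uv);o,dd=ray(c,p);o2=R.T@(o-t);d2=R.T@dd;print("tab",(o2+d2*(74-o2[2])/d2[2]).round(1))
for uv in [(155,128),(230,434)]:
    c,p=W(*uv);o,dd=ray(c,p);o2=R.T@(o-t);d2=R.T@dd;print("plate48",(o2+d2*(48-o2[2])/d2[2]).round(1))
for uv in [(44,190),(98,412)]:
    c,p=W(*uv);o,dd=ray(c,p);o2=R.T@(o-t);d2=R.T@dd;print("old44",(o2+d2*(44-o2[2])/d2[2]).round(1))
for nm,F,pts in (("scene",S,[(120,147),(190,148),(172,207),(97,195)]),("side",Dd,[(178,107),(240,122),(190,188),(118,170)])):
    Q=np.array([onz(*F(*p),44) for p in pts])[:,:2];print(nm,Q.round(1).tolist(),Q.mean(0).round(1),cv2.minAreaRect(Q.astype(np.float32)))
E
```

```text
[4.9336e+02 2.5776e+01 2.5671e+01 1.7000e-01] [ 0.1 -0.   0.7 -0.1  0.2  0.8 -0.6 -0.9 -0.1 -0.9 -0.2 -0.7 -2.   0.1
 -0.5 -0.1  0.4  0.2]
tabL [79.6 17.  74.5]
tab [79.8 16.8 74. ]
tab [101.3  17.5  74. ]
tab [101.6 -14.9  74. ]
tab [ 78.7 -16.3  74. ]
plate48 [79.  62.1 48. ]
plate48 [ 82.  -60.7  48. ]
old44 [13.8 50.4 44. ]
old44 [ 11.8 -48.5  44. ]
scene [[457.8, 314.7], [503.7, 291.2], [458.5, 199.9], [418.1, 240.4]] [459.5 261.5] ((457.4859619140625, 257.64654541015625), (101.88028717041016, 54.370540618896484), 62.93412780761719)
side [[457.2, 307.6], [499.9, 284.0], [461.3, 207.0], [413.1, 233.3]] [457.9 258. ] ((457.92041015625, 258.0339050292969), (86.34648132324219, 54.844444274902344), 61.323448181152344)
```

```bash
cat >> h.py <<'E'
from scipy.spatial.transform import Rotation as Ro
TR=[493.36,25.78,25.67,0.170]
def cur(s=None):
    s=s or state(); r=s["tcp_rot"]; return Ro.from_euler("xyz",r).as_matrix(),np.array(s["eef_pos"])
def Rtool_tray(tr=TR):
    R,_=frame(tr); return np.column_stack([R[:,1],R[:,0],-R[:,2]])
def Rtool_flat(yaw): # jaws along world dir yaw, tool z down
    c,s=np.cos(yaw),np.sin(yaw); return np.array([[-s,c,0],[c,s,0],[0,0,-1.]])
def delta(Rt,pt):
    s=state();R,p=cur(s)
    rv=Ro.from_matrix(R.T@Rt).as_rotvec()
    print("t",round(s["t"],2),"pos",p.round(1),"F",s["ft_force"].round(1),"open",round(s["opening"],3),"| turn",rv.round(3),"shift now axes",(R.T@(pt-p)).round(1),"shift target axes",(Rt.T@(pt-p)).round(1))
def tray(p,tr=TR):
    R,t=frame(tr);return R@np.array(p,float)+t
E
python3 - <<'E'
from h import *
delta(Rtool_tray(),tray((86,0,110)))
E
```

```text
t 0.6 pos [625.    0.  228.6] F [-0.   0.1  0.6] open 1.0 | turn [-0.348  0.03  -0.168] shift now axes [ 33.1 -89.1  70.2] shift target axes [  47.7 -101.3   37.8]
```

Emit:
play_rows(moves=[[0,0,0,-0.116,0.01,-0.056,100],[0,0,0,-0.116,0.01,-0.056,70],[0,0,0,-0.116,0.01,-0.056,50],[0.016,-0.034,0.012,0,0,0,50],[0.016,-0.034,0.012,0,0,0,50],[0.016,-0.034,0.012,0,0,0,50],[0,0,0,0,0,0,50]])

```text
t: 1.3
eef_pos: [532.3, 32.6, 157.6]
tcp_rot: [2.776, 0.006, 1.745]
ft_force: [0.6, 0.5, -0.8]
opening: 0.552
```

```bash
python3 - <<'E'
from h import *
delta(Rtool_tray(),tray((86,0,110)))
c=read_camera("wrist");cv2.imwrite("pics/w2.png",c["img"][:,:,::-1])
E
```

```text
t 1.3 pos [532.3  32.6 157.6] F [ 0.6  0.5 -0.8] open 0.552 | turn [0.016 0.004 0.006] shift now axes [-0.1  3.8  0.5] shift target axes [-0.1  3.8  0.5]
```

View pics/w2.png

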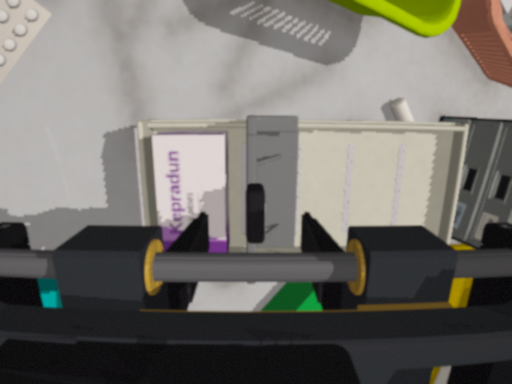

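Emit:
play_rows(moves=[[0,0.004,0.02,0.01,0,0,50],[0,0,0.02,0,0,0,40],[0,0,0.003,0,0,0,20],[0,0,0,0,0,0,0],[0,0,0,0,0,0,0],[0,0,0,0,0,0,0],[0,0,0,0,0,0,0]])

```text
t: 2.05
eef_pos: [559.1, 34.1, 124.0]
tcp_rot: [2.777, 0.008, 1.744]
ft_force: [5.0, 2.2, -14.3]
opening: 0.125
```

```bash
python3 - <<'E'
from h import *
delta(Rtool_tray(),tray((86,0,67)))
E
```

```text
t 2.05 pos [559.1  34.1 124. ] F [  5.    2.2 -14.3] open 0.125 | turn [0.016 0.006 0.006] shift now axes [ 3.  -9.8  2.6] shift target axes [ 3.  -9.8  2.7]
```

```bash
python3 - <<'E'
from h import *
c=read_camera("wrist");cv2.imwrite("pics/w3.png",c["img"][:,:,::-1])
c=read_camera("side");crop(c,180,90,340,230,5,"d3.png")
delta(Rtool_tray(),tray((86,0,67)))
E
```

```text
t 2.15 pos [559.1  34.1 123.9] F [ 0.7  1.1 -6.5] open 0.124 | turn [0.016 0.006 0.006] shift now axes [ 3.  -9.8  2.5] shift target axes [ 2.9 -9.8  2.7]
```

View pics/w3.png

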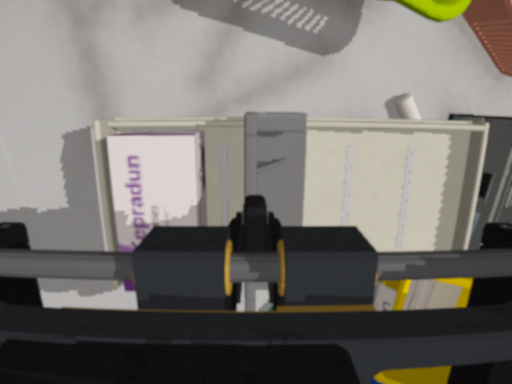

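View pics/d3.png

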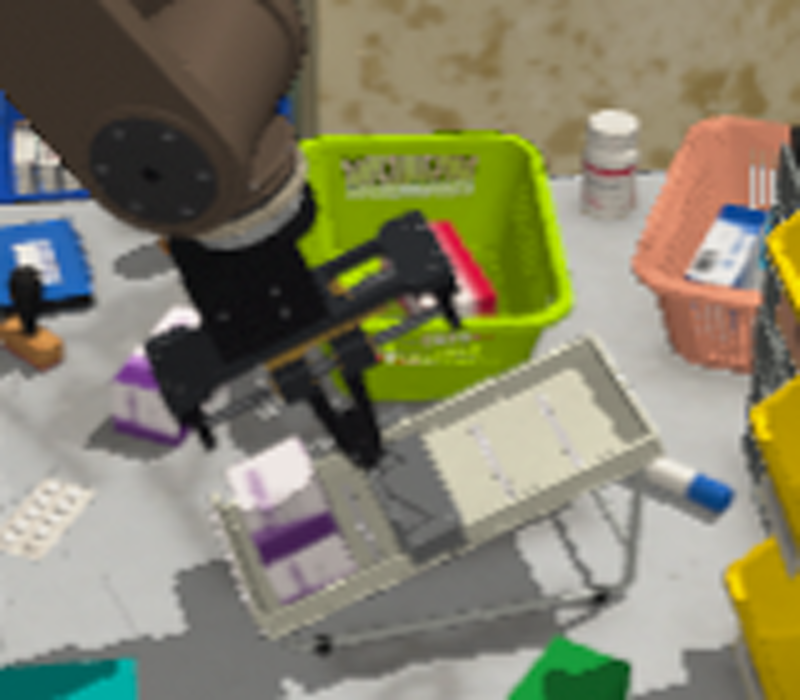

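Emit:
play_rows(moves=[[0,0.02,0,0,0,0,0],[0,0.02,0,0,0,0,0],[0,0.02,0,0,0,0,0],[0,0.02,0,0,0,0,0],[0,0.02,0,0,0,0,0],[0,0,0,0,0,0,0]])

```text
t: 2.75
eef_pos: [651.1, 49.9, 157.9]
tcp_rot: [2.786, 0.006, 1.742]
ft_force: [2.6, 0.9, -3.2]
opening: 0.12
```

```bash
python3 - <<'E'
from h import *
delta(Rtool_tray(),tray((201,0,67)))
E
```

```text
t 2.75 pos [651.1  49.9 157.9] F [ 2.6  0.9 -3.2] open 0.12 | turn [0.006 0.005 0.004] shift now axes [2.9 5.9 2.7] shift target axes [2.9 5.9 2.7]
```

Emit:
play_rows(moves=[[0,0,0,0,0,0,50],[0,0,0,0,0,0,50],[0,0,-0.03,0,0,0,50],[0,0,-0.05,0,0,0,60],[0,0,-0.03,0,0,0,80],[0,0,0,0,0,0,95]])

```text
t: 3.35
eef_pos: [611.3, 43.3, 266.1]
tcp_rot: [2.782, 0.008, 1.742]
ft_force: [0.7, -0.2, -0.6]
opening: 0.575
```

```bash
python3 - <<'E'
from h import *
delta(Rtool_flat(-0.46),np.array([458,258,150.]))
c=read_camera("wrist");cv2.imwrite("pics/w4.png",c["img"][:,:,::-1])
c=read_camera("side");crop(c,180,90,340,230,5,"d4.png")
E
```

```text
t 3.35 pos [611.3  43.3 266.1] F [ 0.7 -0.2 -0.6] open 0.575 | turn [ 0.35  -0.106  0.626] shift now axes [ 238.7 -147.3   66.6] shift target axes [ 124.3 -232.7  116.1]
```

View pics/w4.png

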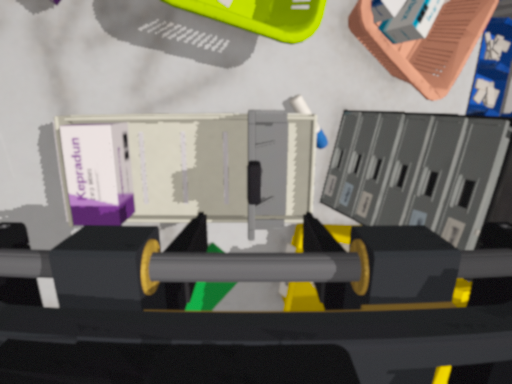

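View pics/d4.png

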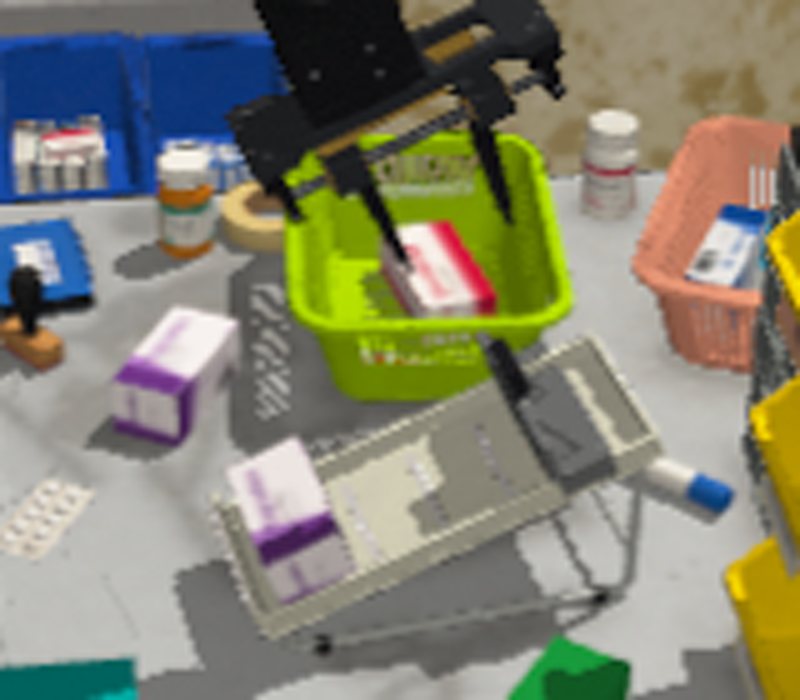

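Emit:
play_rows(moves=[[0,0,0,0.07,-0.021,0.125,100],[0,0,0,0.07,-0.021,0.125,100],[0,0,0,0.07,-0.021,0.125,100],[0,0,0,0.07,-0.021,0.125,100],[0,0,0,0.07,-0.021,0.125,100],[0.021,-0.039,0.005,0,0,0,100],[0.021,-0.039,0.01,0,0,0,100],[0.021,-0.039,0.01,0,0,0,100]])

```text
t: 4.25
eef_pos: [535.4, 152.3, 226.3]
tcp_rot: [-3.116, 0.014, 1.083]
ft_force: [1.1, 0.1, -1.2]
opening: 0.996
```

Emit:
play_rows(moves=[[0.021,-0.039,0.01,0,0,0,100],[0.021,-0.039,0.01,0,0,0,100],[0,0,0,0,0,0,100]])

```text
t: 4.55
eef_pos: [479.5, 231.1, 201.2]
tcp_rot: [-3.109, 0.02, 1.086]
ft_force: [0.4, -0.1, 0.2]
opening: 1.0
```

```bash
python3 - <<'E'
from h import *
delta(Rtool_flat(-0.46),np.array([458,258,200.]))
c=read_camera("wrist");cv2.imwrite("pics/w5.png",c["img"][:,:,::-1])
E
```

```text
t 4.55 pos [479.5 231.1 201.2] F [ 0.4 -0.1  0.2] open 1.0 | turn [-0.033  0.019 -0.025] shift now axes [ 13.8 -31.5   2. ] shift target axes [ 14.6 -31.2   1.2]
```

View pics/w5.png

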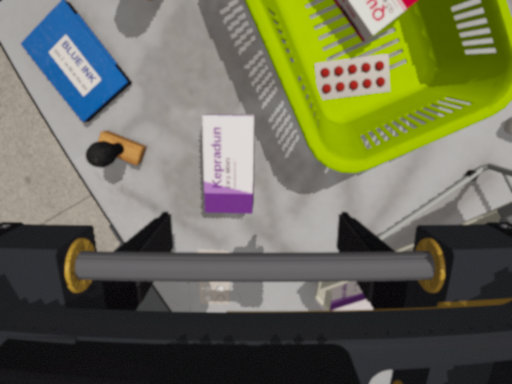

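```bash
python3 - <<'E'
from h import *
c=read_camera("wrist");d=read_camera("side");s=read_camera("scene")
pts=[(203,115),(254,115),(253,213),(203,213)]
Q=np.array([onz(c,p,44) for p in pts])[:,:2];print(Q.round(1).tolist(),Q.mean(0),cv2.minAreaRect(Q.astype(np.float32)))
e=Q[0]-Q[3]+Q[1]-Q[2];print("long dir",np.arctan2(e[1],e[0])-np.pi/2, np.linalg.norm(e)/2)
X=tri([(c,(325,165)),(d,(238.5,152.5))]);print("rim",X,proj(c,X),proj(d,X))
for z in(60,90): print(onz(c,(325,165),z),onz(c,(250,20),z),onz(d,(238.5,152.5),z))
delta(Rtool_flat(-0.48),np.array([*Q.mean(0),120.]))
crop(c,170,90,430,220,3,"w5c.png"); crop(d,180,90,340,230,5,"d5.png")
E
```

```text
[[459.2, 307.4], [502.9, 284.3], [455.5, 196.5], [408.8, 220.3]] [456.61001118 252.13386971] ((455.8508605957031, 252.31808471679688), (100.98597717285156, 52.439483642578125), 61.62885665893555)
long dir -0.5102562794947518 100.16506690505227
rim [536.60568696 220.693639    89.79133139] [[322.13509572 166.29472368]] [[239.27705602 152.4084664 ]]
[541.62446015 212.73703992  60.        ] [538.50665933 358.16524381  60.        ] [537.13288998 265.45539979  60.        ]
[539.22392684 220.65195358  90.        ] [536.42240174 351.32764054  90.        ] [533.94277919 220.08462436  90.        ]
t 4.75 pos [483.5 227.7 203.2] F [-0.7  0.4 -0.3] open 1.002 | turn [-0.03   0.017 -0.009] shift now axes [ 10.4 -32.8  84.1] shift target axes [  9.3 -35.2  83.2]
```

View pics/w5c.png

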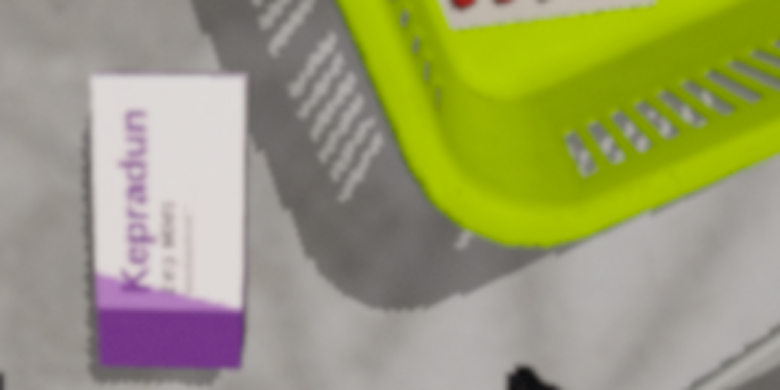

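View pics/d5.png

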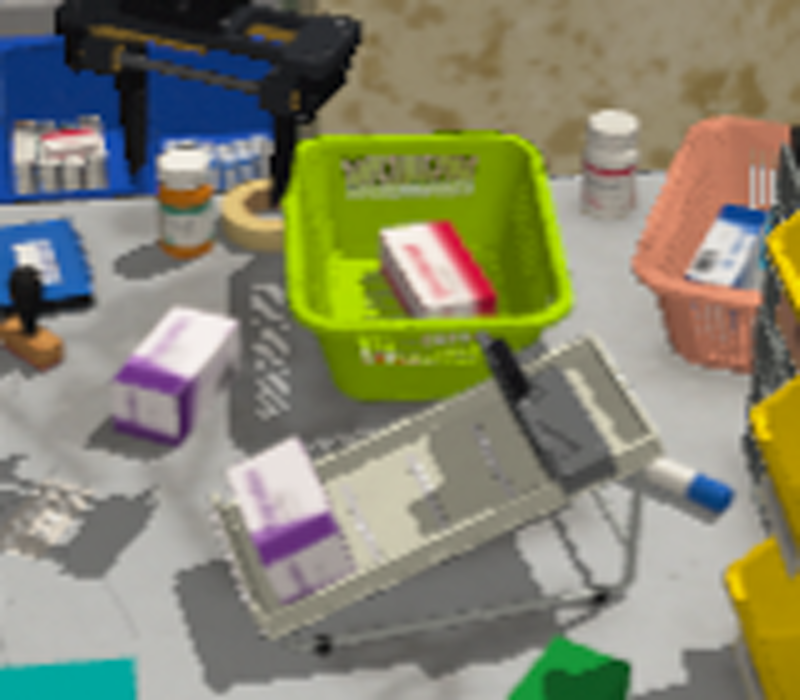

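Emit:
play_rows(moves=[[0,0,0,-0.03,0.017,0.015,85],[0.005,-0.018,0.03,0,0,0,82],[0.005,-0.018,0.03,0,0,0,82],[0,0,0.025,0,0,0,82],[0,0,0,0,0,0,82]])

```text
t: 5.25
eef_pos: [462.3, 249.6, 116.3]
tcp_rot: [3.136, -0.004, 1.056]
ft_force: [-0.3, 0.2, 1.0]
opening: 0.82
```

```bash
python3 - <<'E'
from h import *
delta(Rtool_flat(-0.5),np.array([457,254,34.]))
c=read_camera("wrist");cv2.imwrite("pics/w6.png",c["img"][:,:,::-1])
E
```

```text
t 5.25 pos [462.3 249.6 116.3] F [-0.3  0.2  1. ] open 0.82 | turn [ 0.006 -0.004 -0.014] shift now axes [ 0.9 -7.2 82.3] shift target axes [ 1.3 -6.7 82.3]
```

View pics/w6.png

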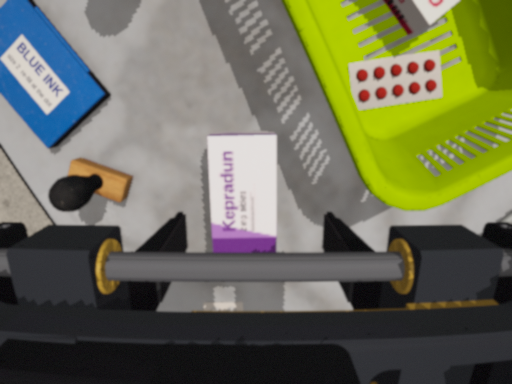

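Emit:
play_rows(moves=[[0.001,-0.007,0.02,0,0,-0.01,82],[0,0,0.03,0,0,0,82],[0,0,0.015,0,0,0,82],[0,0,0.005,0,0,0,82],[0,0,0,0,0,0,82]])

```text
t: 5.8
eef_pos: [465.2, 252.7, 52.2]
tcp_rot: [3.128, -0.014, 1.06]
ft_force: [-0.4, -0.5, 0.5]
opening: 0.82
```

```bash
python3 - <<'E'
from h import *
delta(Rtool_flat(-0.51),np.array([457,254,34.]))
c=read_camera("wrist");cv2.imwrite("pics/w7.png",c["img"][:,:,::-1])
E
```

```text
t 5.8 pos [465.2 252.7  52.2] F [-0.4 -0.5  0.5] open 0.82 | turn [ 0.014 -0.014 -0.001] shift now axes [-3.1 -8.1 18.1] shift target axes [-2.9 -7.8 18.2]
```

View pics/w7.png

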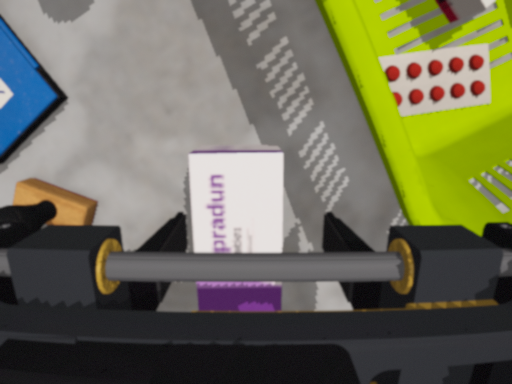

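Emit:
play_rows(moves=[[-0.003,-0.008,0,0.014,-0.014,0,82],[0,0,0,0,0,0,82]])

```text
t: 6.05
eef_pos: [457.4, 254.1, 54.5]
tcp_rot: [3.141, -0.002, 1.059]
ft_force: [-0.2, -0.4, -0.3]
opening: 0.822
```

Emit:
play_rows(moves=[[0,0,0.01,0,0,0,82],[0,0,0.006,0,0,0,82],[0,0,0,0,0,0,82]])

```text
t: 6.35
eef_pos: [457.8, 254.5, 38.5]
tcp_rot: [3.139, -0.003, 1.06]
ft_force: [1.2, 0.2, -0.4]
opening: 0.817
```

```bash
python3 - <<'E'
from h import *
delta(Rtool_flat(-0.51),np.array([457,254,34.]))
c=read_camera("wrist");cv2.imwrite("pics/w8.png",c["img"][:,:,::-1])
E
```

```text
t 6.35 pos [457.8 254.5  38.5] F [ 1.2  0.2 -0.4] open 0.817 | turn [ 0.002 -0.003 -0.001] shift now axes [-0.9 -0.4  4.5] shift target axes [-0.8 -0.4  4.5]
```

View pics/w8.png

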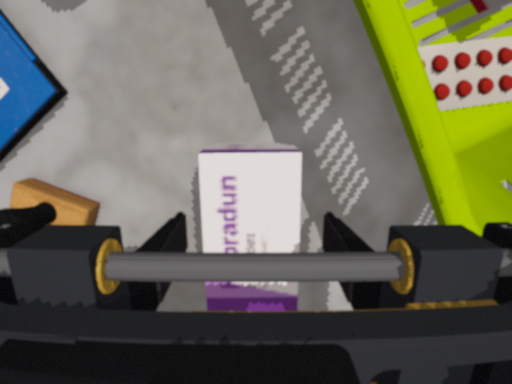

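Carton centred between jaws (200–302 vs. fingers 185–325). Down 5 mm more, then close.

Emit:
play_rows(moves=[[0,0,0.005,0,0,0,75],[0,0,0,0,0,0,60],[0,0,0,0,0,0,50],[0,0,0,0,0,0,40],[0,0,0,0,0,0,40],[0,0,0,0,0,0,40]])

```text
t: 7.0
eef_pos: [457.9, 254.5, 33.1]
tcp_rot: [3.139, -0.003, 1.06]
ft_force: [-0.5, 0.7, 0.1]
opening: 0.527
```

```bash
python3 - <<'E'
from h import *
delta(Rtool_flat(-0.51),np.array([457,254,34.]))
c=read_camera("wrist");cv2.imwrite("pics/w9.png",c["img"][:,:,::-1])
E
```

```text
t 7.0 pos [457.9 254.5  33.1] F [-0.5  0.7  0.1] open 0.527 | turn [ 0.002 -0.003 -0.001] shift now axes [-0.9 -0.5 -0.9] shift target axes [-0.9 -0.5 -0.9]
```

View pics/w9.png

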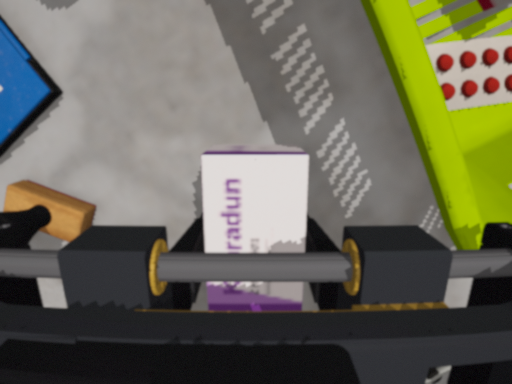

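```bash
python3 - <<'E'
from h import *
c=read_camera("wrist");R,p=cur()
for uv in [(203,153),(307,153),(302,285),(208,285),(302,307)]:
    print(uv,(R.T@(onz(c,uv,44)-p)).round(1))
E
```

```text
(203, 153) [ 48.  -24.2 -10.8]
(307, 153) [ 48.   23.5 -10.6]
(302, 285) [-20.   24.  -10.9]
(208, 285) [-19.9 -24.4 -11. ]
(302, 307) [-33.2  24.6 -10.9]
```

Emit:
play_rows(moves=[[0,0,-0.01,0,0,0,40],[0,0,-0.03,0,0,0,40],[0,0,-0.045,0,0,0,40],[0,0,-0.045,0,0,0,40],[0,0,-0.03,0,0,0,40],[0,0,0,0,0,0,40]])

```text
t: 7.7
eef_pos: [456.7, 254.0, 202.0]
tcp_rot: [3.14, -0.002, 1.06]
ft_force: [0.3, 0.2, -0.8]
opening: 0.521
```

```bash
python3 - <<'E'
from h import *
delta(Rtool_tray(),tray((132,0,90)))
E
```

```text
t 7.7 pos [456.7 254.  202. ] F [ 0.3  0.2 -0.8] open 0.521 | turn [-0.333  0.117 -0.674] shift now axes [-122.6  216.    46.7] shift target axes [-231.1   69.4   74.8]
```

Emit:
play_rows(moves=[[-0.01,0.018,0,0,0,0,40],[-0.02,0.036,0,0,0,0,40],[-0.02,0.036,0,0,0,0,40],[-0.02,0.036,0,0,0,0,40],[-0.02,0.036,0,0,0,0,40],[-0.02,0.036,0,0,0,0,40],[-0.01,0.018,0,0,0,0,40]])

```text
t: 8.4
eef_pos: [587.8, 38.2, 202.2]
tcp_rot: [3.141, -0.003, 1.066]
ft_force: [-0.9, 0.5, -1.0]
opening: 0.526
```

Emit:
play_rows(moves=[[0,0,0,-0.055,0.02,-0.112,40],[0,0,0,-0.055,0.02,-0.112,40],[0,0,0,-0.055,0.02,-0.112,40],[0,0,0,-0.055,0.02,-0.112,40],[0,0,0,-0.055,0.02,-0.112,40],[0,0,0,-0.055,0.02,-0.112,40],[0,0,0,0,0,0,40]])

```text
t: 9.1
eef_pos: [586.4, 33.9, 197.6]
tcp_rot: [2.79, 0.001, 1.766]
ft_force: [-0.4, -0.4, -1.0]
opening: 0.524
```

```bash
python3 - <<'E'
from h import *
delta(Rtool_tray(),tray((132,2,90)))
c=read_camera("wrist");cv2.imwrite("pics/w10.png",c["img"][:,:,::-1])
E
```

```text
t 9.1 pos [586.4  33.9 197.6] F [-0.4 -0.4 -1. ] open 0.524 | turn [ 0.002 -0.007  0.024] shift now axes [  9.8 -14.1  39.7] shift target axes [  9.7 -14.3  39.7]
```

View pics/w10.png

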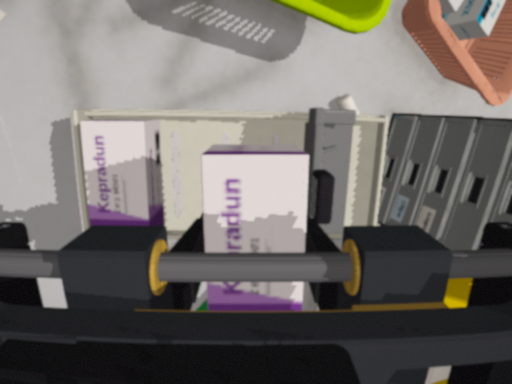

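Emit:
play_rows(moves=[[0.01,-0.016,0,0,-0.006,0.024,40],[0,0,0.02,0,0,0,40],[0,0,0.03,0,0,0,40],[0,0,0.017,0,0,0,40],[0,0,0,0,0,0,40]])

```text
t: 9.65
eef_pos: [594.3, 45.7, 127.8]
tcp_rot: [2.796, -0.01, 1.712]
ft_force: [0.3, -0.8, -0.3]
opening: 0.524
```

```bash
python3 - <<'E'
from h import *
delta(Rtool_tray(),tray((132,2,62)))
c=read_camera("wrist");crop(c,30,70,450,320,1.9,"w11.png")
E
```

```text
t 9.65 pos [594.3  45.7 127.8] F [ 0.3 -0.8 -0.3] open 0.524 | turn [-0.004  0.001 -0.03 ] shift now axes [-0.5  0.4 -1.2] shift target axes [-0.5  0.4 -1.2]
```

View pics/w11.png

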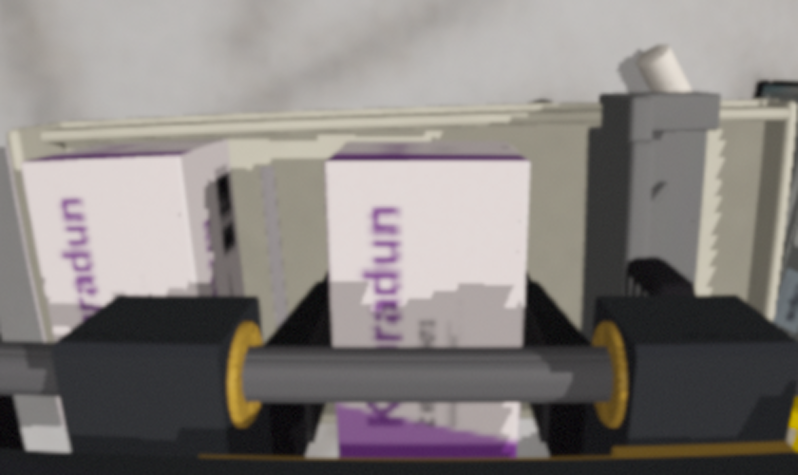

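Emit:
play_rows(moves=[[0,0,0,0,0,-0.03,40],[0,0,0,0,0,0,40]])

```text
t: 9.9
eef_pos: [594.5, 45.8, 130.0]
tcp_rot: [2.795, 0.001, 1.741]
ft_force: [-0.3, -0.1, 0.2]
opening: 0.527
```

```bash
python3 - <<'E'
from h import *
delta(Rtool_tray(),tray((132,2,62)))
c=read_camera("wrist");crop(c,30,70,450,320,1.9,"w12.png")
E
```

```text
t 9.9 pos [594.5  45.8 130. ] F [-0.3 -0.1  0.2] open 0.527 | turn [-0.003  0.001  0.   ] shift now axes [-0.6 -0.6  0.8] shift target axes [-0.6 -0.6  0.8]
```

View pics/w12.png

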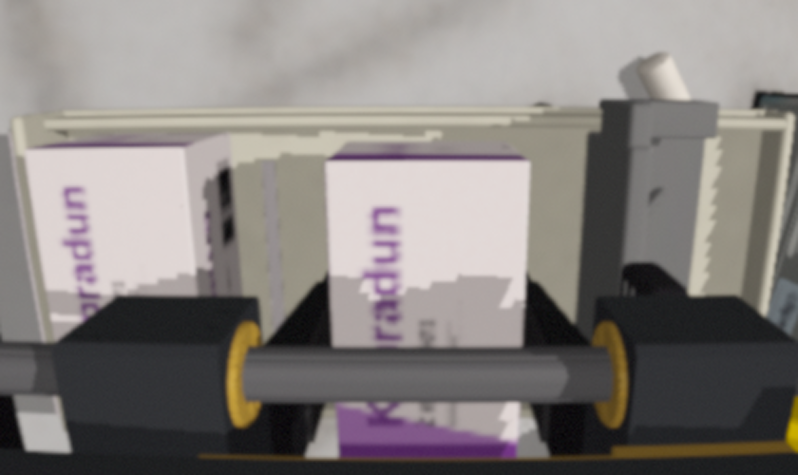

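```bash
python3 - <<'E'
from h import *
c=read_camera("wrist");crop(c,180,115,320,165,5.6,"w13.png")
g=cv2.cvtColor(c["img"],cv2.COLOR_RGB2GRAY)
for u in (170,190,250,320): print(u,g[120:160,u].tolist())
E
```

```text
170 [162, 163, 162, 162, 161, 162, 170, 182, 184, 171, 159, 174, 191, 197, 192, 180, 162, 148, 144, 146, 157, 176, 189, 194, 195, 194, 195, 195, 195, 195, 196, 196, 188, 171, 151, 146, 146, 146, 146, 146]
190 [173, 174, 175, 175, 173, 174, 179, 187, 185, 170, 162, 179, 195, 197, 192, 178, 160, 149, 147, 149, 150, 162, 182, 193, 196, 197, 197, 197, 197, 196, 188, 170, 153, 148, 147, 147, 147, 147, 147, 147]
250 [184, 185, 184, 184, 181, 180, 186, 193, 187, 167, 158, 178, 191, 193, 187, 171, 153, 146, 148, 148, 151, 166, 186, 188, 172, 152, 143, 142, 142, 139, 128, 103, 75, 95, 157, 202, 216, 219, 219, 218]
320 [178, 176, 175, 171, 160, 152, 159, 161, 149, 131, 123, 131, 139, 143, 140, 133, 131, 138, 143, 146, 146, 146, 145, 144, 144, 144, 145, 145, 144, 145, 145, 145, 147, 147, 147, 147, 148, 147, 147, 148]
```

View pics/w13.png

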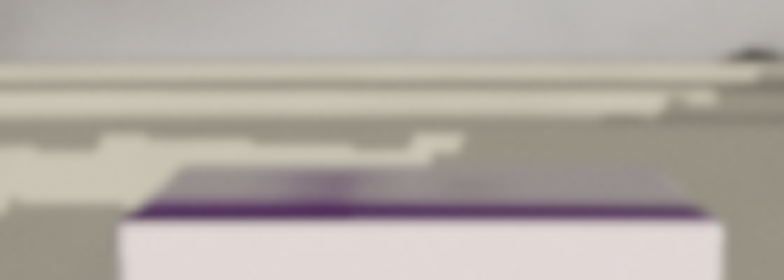

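```bash
python3 - <<'E'
from h import *
c=read_camera("wrist");R,t=frame(TR);Rc,p=cur()
for u in (170,250,300):
  for v in (125.5,130,135.5):
    o,d=ray(c,(u,v));o=R.T@(o-t);d=R.T@d;print(u,v,(o+d*(14-o[2])/d[2]).round(1))
for uv in [(202.5,153.5),(308,153.5)]:
    o,d=ray(c,uv);o=R.T@(o-t);d=R.T@d;zt=(R.T@(p-t))[2]+10.9;print("carton",(o+d*(zt-o[2])/d[2]).round(1))
for uv in [(44,147),(127,147)]:
    o,d=ray(c,uv);o=R.T@(o-t);d=R.T@d;print("old",(o+d*(44-o[2])/d[2]).round(1))
print(R.T@(p-t))
E
```

```text
170 125.5 [77.9 60.4 14. ]
170 130 [77.8 57.6 14. ]
170 135.5 [77.6 54.  14. ]
250 125.5 [129.1  60.2  14. ]
250 130 [129.1  57.3  14. ]
250 135.5 [129.   53.9  14. ]
300 125.5 [160.8  60.3  14. ]
300 130 [160.9  57.4  14. ]
300 135.5 [161.   53.9  14. ]
carton [108.1  50.8  73.7]
carton [156.6  50.8  73.7]
old [11.2 51.1 44. ]
old [60.8 50.4 44. ]
[132.55628756   2.55231617  62.82612621]
```

Emit:
play_rows(moves=[[0,0,0.008,0,0,0,40],[0,0,0.008,0,0,0,40],[0,0,0.007,0,0,0,40],[0,0,0,0,0,0,40]])

```text
t: 10.45
eef_pos: [603.0, 47.0, 107.4]
tcp_rot: [2.794, 0.001, 1.739]
ft_force: [-0.8, -0.3, 0.2]
opening: 0.53
```

```bash
python3 - <<'E'
from h import *
delta(Rtool_tray(),tray((132.5,2.5,34)))
c=read_camera("wrist");crop(c,30,70,450,320,1.9,"w14.png")
R,t=frame(TR);Rc,p=cur()
g=cv2.cvtColor(c["img"],cv2.COLOR_RGB2GRAY); print(g[110:160,190].tolist(),g[110:160,250].tolist())
E
```

```text
t 10.45 pos [603.   47.  107.4] F [-0.8 -0.3  0.2] open 0.53 | turn [-0.001  0.002 -0.002] shift now axes [ 0.2 -0.4  4.6] shift target axes [ 0.2 -0.4  4.6]
[163, 165, 166, 167, 168, 169, 169, 171, 172, 173, 174, 175, 175, 176, 177, 178, 175, 175, 180, 188, 189, 177, 160, 163, 183, 195, 197, 193, 183, 168, 151, 147, 155, 169, 178, 183, 190, 194, 192, 182, 164, 151, 147, 148, 147, 147, 146, 148, 147, 147] [186, 186, 187, 187, 187, 186, 186, 186, 186, 185, 185, 185, 184, 184, 184, 184, 180, 175, 184, 192, 188, 168, 153, 166, 185, 195, 194, 188, 176, 160, 147, 145, 147, 148, 145, 143, 142, 141, 141, 139, 129, 102, 75, 95, 158, 202, 216, 219, 218, 218]
```

View pics/w14.png

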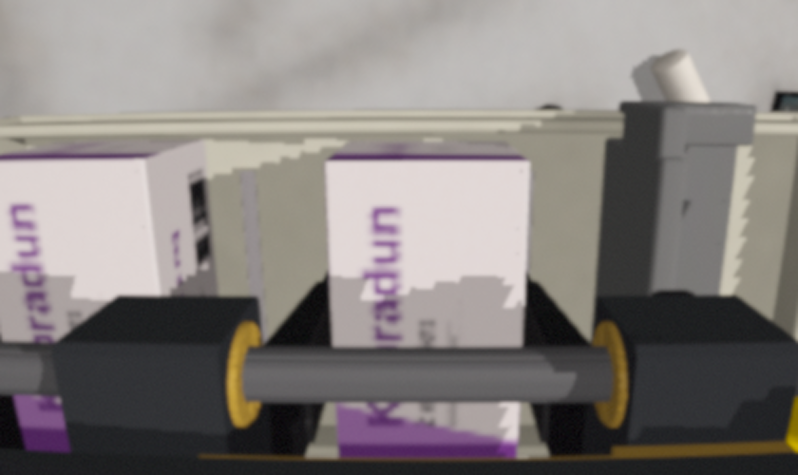

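Still clear of the rail and free of force. Last few mm in small steps.

Emit:
play_rows(moves=[[0,0,0.003,0,0,0,40],[0,0,0.001,0,0,0,40],[0,0,0,0,0,0,40]])

```text
t: 10.8
eef_pos: [604.1, 47.1, 104.7]
tcp_rot: [2.793, 0.001, 1.739]
ft_force: [0.1, 1.1, -0.5]
opening: 0.527
```

Emit:
play_rows(moves=[[0,0,0.0015,0,0,0,40],[0,0,0,0,0,0,40]])

```text
t: 11.0
eef_pos: [604.3, 47.0, 104.9]
tcp_rot: [2.792, 0.001, 1.739]
ft_force: [0.5, 0.6, -0.7]
opening: 0.526
```

```bash
python3 - <<'E'
from h import *
delta(Rtool_tray(),tray((132.5,2.5,33)))
d=read_camera("side");crop(d,180,90,340,230,5,"d15.png")
E
```

```text
t 11.0 pos [604.3  47.  104.9] F [ 0.5  0.6 -0.7] open 0.526 | turn [ 0.001  0.002 -0.001] shift now axes [ 0.3 -0.8  2.9] shift target axes [ 0.3 -0.7  2.9]
```

View pics/d15.png

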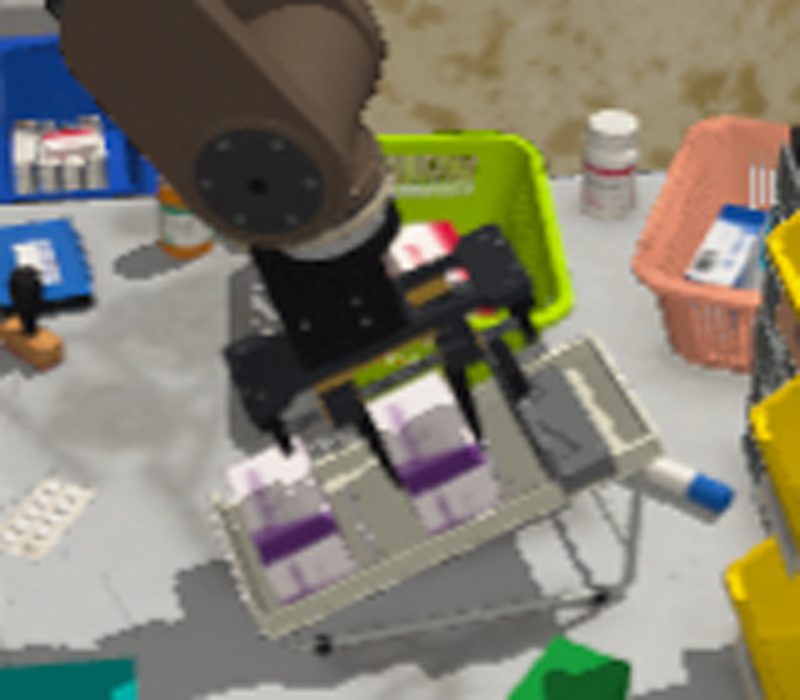

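Small steps get lost to lag; push on a bit.

Emit:
play_rows(moves=[[0,-0.001,0.003,0,0,0,40],[0,0,0,0,0,0,40]])

```text
t: 11.25
eef_pos: [605.1, 47.0, 104.2]
tcp_rot: [2.787, 0.002, 1.739]
ft_force: [0.3, -0.1, -0.8]
opening: 0.523
```

Emit:
play_rows(moves=[[0,0,0.003,0,0,0,40],[0,0,0,0,0,0,40]])

```text
t: 11.45
eef_pos: [605.9, 47.1, 103.1]
tcp_rot: [2.786, 0.002, 1.74]
ft_force: [0.2, 0.1, 0.3]
opening: 0.524
```

```bash
python3 - <<'E'
from h import *
delta(Rtool_tray(),tray((132.5,2.5,33)))
E
```

```text
t 11.45 pos [605.9  47.1 103.1] F [0.2 0.1 0.3] open 0.524 | turn [ 0.007  0.003 -0.   ] shift now axes [ 0.5 -1.6  0.6] shift target axes [ 0.5 -1.6  0.6]
```

Emit:
play_rows(moves=[[0,-0.002,0.004,0.006,0,0,40],[0,0,0,0,0,0,40]])

```text
t: 11.65
eef_pos: [607.1, 47.1, 101.6]
tcp_rot: [2.786, 0.004, 1.74]
ft_force: [-0.1, -0.3, -0.2]
opening: 0.526
```

```bash
python3 - <<'E'
from h import *
delta(Rtool_tray(),tray((132.5,2.5,33)))
E
```

```text
t 11.65 pos [607.1  47.1 101.6] F [-0.1 -0.3 -0.2] open 0.526 | turn [0.007 0.004 0.   ] shift now axes [ 0.7 -2.2 -1.2] shift target axes [ 0.7 -2.2 -1.2]
```

Emit:
play_rows(moves=[[0,-0.003,0.003,0.008,0,0,40],[0,0,0,0,0,0,40]])

```text
t: 11.85
eef_pos: [607.9, 47.0, 100.8]
tcp_rot: [2.786, 0.006, 1.74]
ft_force: [-0.9, -0.2, -1.0]
opening: 0.524
```

```bash
python3 - <<'E'
from h import *
delta(Rtool_tray(),tray((132.5,2.5,33)))
c=read_camera("wrist");crop(c,30,70,450,320,1.9,"w16.png")
d=read_camera("side");crop(d,210,150,320,220,7.2,"d16.png")
E
```

```text
t 11.85 pos [607.9  47.  100.8] F [-0.9 -0.2 -1. ] open 0.524 | turn [0.007 0.006 0.001] shift now axes [ 0.9 -2.6 -2.3] shift target axes [ 0.9 -2.6 -2.2]
```

View pics/w16.png

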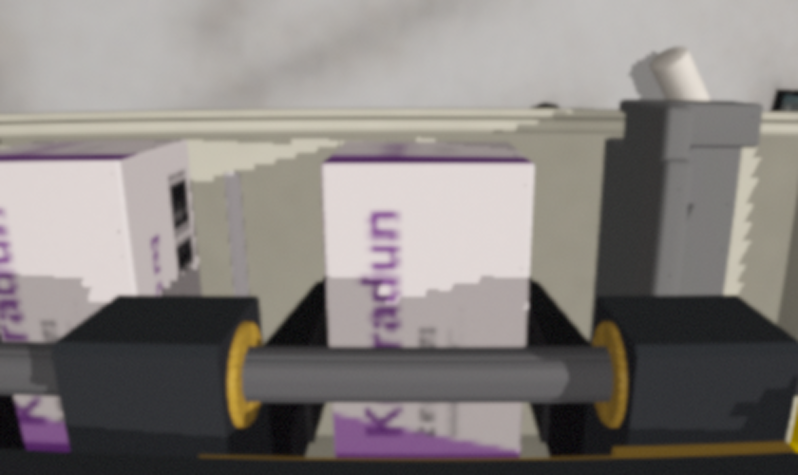

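View pics/d16.png

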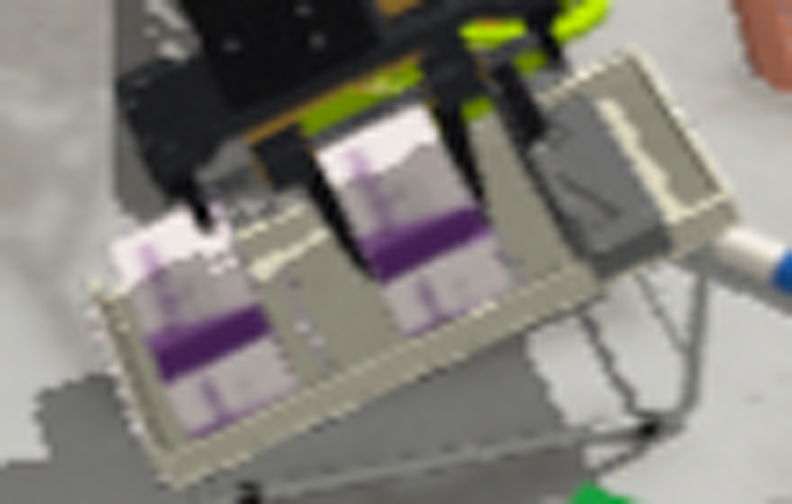

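Emit:
play_rows(moves=[[0,0,0,0,0,0,63],[0,0,0,0,0,0,63],[0,0,0,0,0,0,63],[0,0,-0.02,0,0,0,63],[0,0,-0.04,0,0,0,63],[0,0,-0.04,0,0,0,63],[0,0,-0.02,0,0,0,63],[0,0,0,0,0,0,63]])

```text
t: 12.75
eef_pos: [564.5, 40.1, 212.1]
tcp_rot: [2.795, 0.004, 1.739]
ft_force: [-0.2, -0.5, -0.6]
opening: 0.633
```

```bash
python3 - <<'E'
from h import *
delta(Rtool_tray(),tray((195,0,110)))
c=read_camera("wrist");cv2.imwrite("pics/w17.png",c["img"][:,:,::-1])
d=read_camera("side");crop(d,210,150,320,220,7.2,"d17.png")
E
```

```text
t 12.75 pos [564.5  40.1 212.1] F [-0.2 -0.5 -0.6] open 0.633 | turn [-0.003  0.004 -0.   ] shift now axes [-1.9 63.2 40.2] shift target axes [-2.1 63.1 40.3]
```

View pics/w17.png

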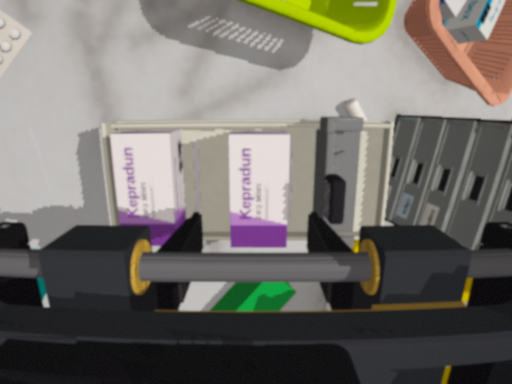

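View pics/d17.png

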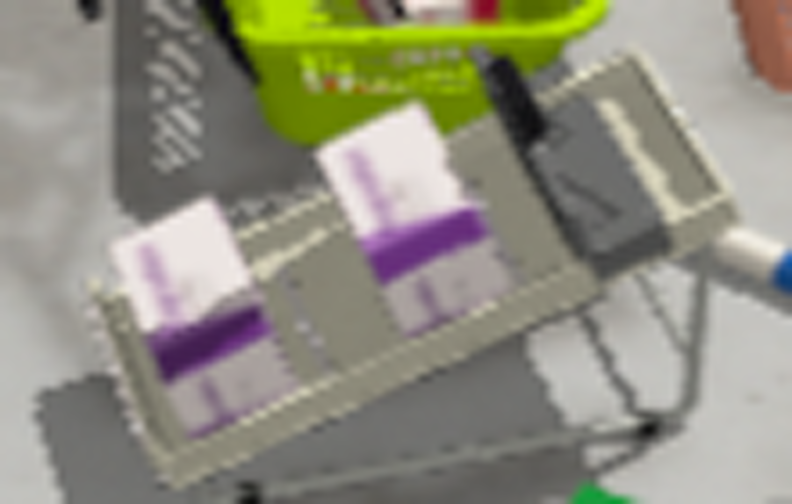

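Emit:
play_rows(moves=[[-0.001,0.02,0,0,0,0,55],[-0.001,0.025,0,0,0,0,50],[0,0.017,0.02,0,0,0,50],[0,0,0.02,0,0,0,50],[0,0,0,0,0,0,50]])

```text
t: 13.35
eef_pos: [637.5, 50.9, 183.7]
tcp_rot: [2.808, 0.001, 1.739]
ft_force: [-0.2, 0.3, 0.2]
opening: 0.499
```

```bash
python3 - <<'E'
from h import *
delta(Rtool_tray(),tray((195,0,67)))
c=read_camera("wrist");cv2.imwrite("pics/w18.png",c["img"][:,:,::-1])
E
```

```text
t 13.35 pos [637.5  50.9 183.7] F [-0.2  0.3  0.2] open 0.499 | turn [-0.016  0.001 -0.001] shift now axes [-0.3  4.  31.4] shift target axes [-0.4  3.5 31.5]
```

View pics/w18.png

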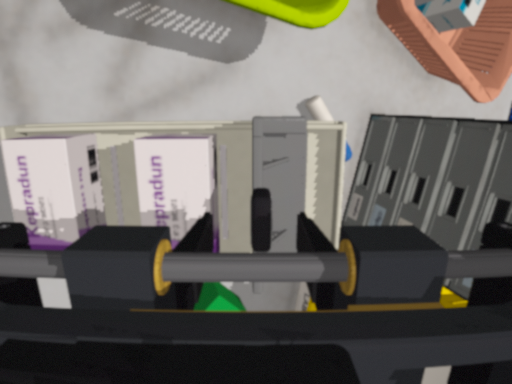

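Emit:
play_rows(moves=[[0,0.002,0.015,-0.012,0,0,50],[0,0,0.012,0,0,0,45],[0,0,0.003,0,0,0,40],[0,0,0,0,0,0,40]])

```text
t: 13.8
eef_pos: [648.8, 52.7, 156.0]
tcp_rot: [2.797, 0.0, 1.739]
ft_force: [0.3, -0.1, -0.4]
opening: 0.402
```

```bash
python3 - <<'E'
from h import *
delta(Rtool_tray(),tray((195,0,67)))
c=read_camera("wrist");cv2.imwrite("pics/w19.png",c["img"][:,:,::-1])
E
```

```text
t 13.8 pos [648.8  52.7 156. ] F [ 0.3 -0.1 -0.4] open 0.402 | turn [-0.005  0.001 -0.002] shift now axes [-0.3  2.2  1.5] shift target axes [-0.3  2.2  1.5]
```

View pics/w19.png

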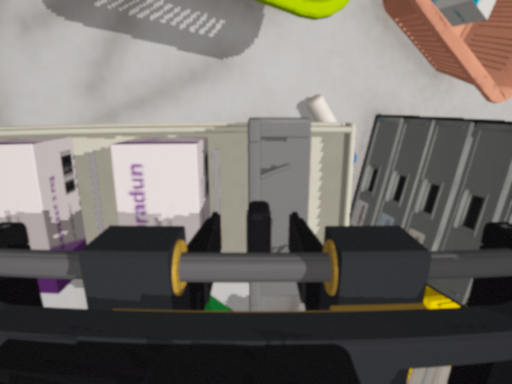

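Tab (col 259) is between the jaws (mid col 255). Close and slide down.

Emit:
play_rows(moves=[[0,0.002,0.001,0,0,0,20],[0,0,0,0,0,0,0],[0,0,0,0,0,0,0],[0,0,0,0,0,0,0],[0,0,0,0,0,0,0]])

```text
t: 14.35
eef_pos: [651.2, 53.0, 158.0]
tcp_rot: [2.795, 0.001, 1.739]
ft_force: [2.0, 0.7, -3.5]
opening: 0.123
```

```bash
python3 - <<'E'
from h import *
delta(Rtool_tray(),tray((106,0,67)))
E
```

```text
t 14.35 pos [651.2  53.  158. ] F [ 2.   0.7 -3.5] open 0.123 | turn [-0.002  0.002 -0.001] shift now axes [ -0.3 -89.8   2.7] shift target axes [ -0.2 -89.8   2.5]
```

Emit:
play_rows(moves=[[0,-0.01,0,0,0,0,0],[0,-0.01,0,0,0,0,0],[0,-0.01,0,0,0,0,0],[0,-0.008,0,0,0,0,0],[0,-0.008,0,0,0,0,0],[0,-0.008,0,0,0,0,0],[0,0,0,0,0,0,0]])

```text
t: 15.05
eef_pos: [597.6, 43.8, 138.1]
tcp_rot: [2.794, 0.001, 1.739]
ft_force: [-0.7, -1.0, -3.4]
opening: 0.123
```

```bash
python3 - <<'E'
from h import *
delta(Rtool_tray(),tray((106,0,67)))
d=read_camera("side");crop(d,210,150,320,220,7.2,"d20.png")
E
```

```text
t 15.05 pos [597.6  43.8 138.1] F [-0.7 -1.  -3.4] open 0.123 | turn [-0.001  0.002 -0.001] shift now axes [ -0.2 -31.9   2.5] shift target axes [ -0.2 -31.9   2.5]
```

View pics/d20.png

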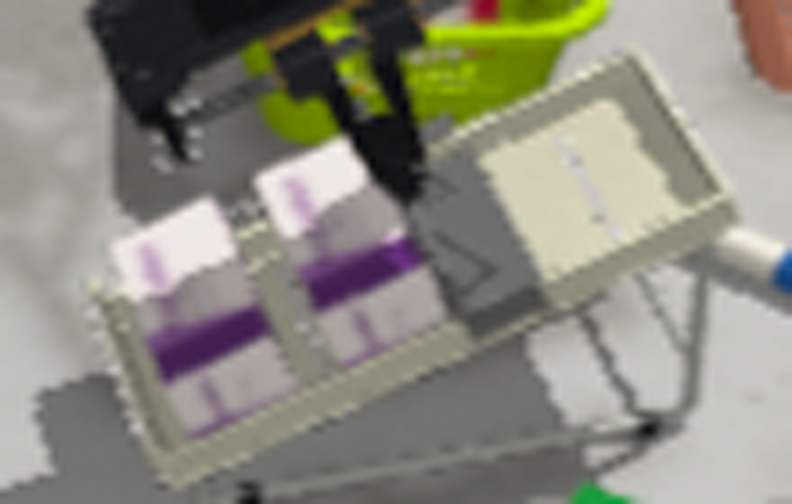

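Emit:
play_rows(moves=[[0,-0.006,0,0,0,0,0],[0,-0.006,0,0,0,0,0],[0,-0.006,0,0,0,0,0],[0,-0.005,0,0,0,0,0],[0,-0.005,0,0,0,0,0],[0,0,0,0,0,0,0]])

```text
t: 15.7
eef_pos: [570.7, 39.2, 128.2]
tcp_rot: [2.792, 0.002, 1.739]
ft_force: [-0.5, -1.7, -3.0]
opening: 0.123
```

Emit:
play_rows(moves=[[0,-0.003,0,0,0,0,0],[0,-0.003,0,0,0,0,0]])

```text
t: 15.9
eef_pos: [567.7, 38.5, 127.2]
tcp_rot: [2.786, 0.003, 1.738]
ft_force: [27.1, 17.0, -9.1]
opening: 0.121
```

```bash
python3 - <<'E'
from h import *
delta(Rtool_tray(),tray((106,0,67)))
d=read_camera("side");crop(d,210,150,320,220,7.2,"d21.png")
E
```

```text
t 15.9 pos [567.7  38.5 127.2] F [27.1 17.  -9.1] open 0.121 | turn [ 0.006  0.004 -0.001] shift now axes [0.1 0.4 2.7] shift target axes [0.1 0.4 2.6]
```

View pics/d21.png

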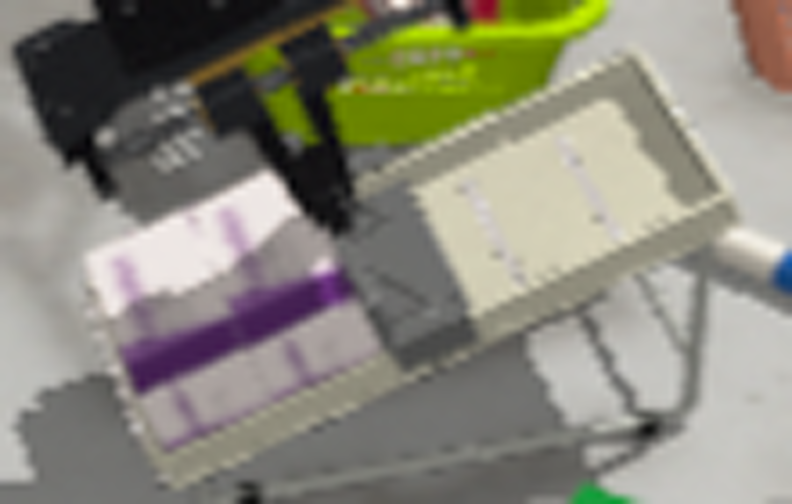

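Emit:
play_rows(moves=[[0,0,0,0,0,0,0],[0,0,0,0,0,0,20],[0,0,0,0,0,0,35],[0,0,0,0,0,0,35]])

```text
t: 16.35
eef_pos: [567.4, 38.8, 127.3]
tcp_rot: [2.786, 0.003, 1.739]
ft_force: [0.6, -0.1, 0.3]
opening: 0.31
```

```bash
python3 - <<'E'
from h import *
delta(Rtool_tray(),tray((106,0,67)))
c=read_camera("wrist");cv2.imwrite("pics/w22.png",c["img"][:,:,::-1])
E
```

```text
t 16.35 pos [567.4  38.8 127.3] F [ 0.6 -0.1  0.3] open 0.31 | turn [ 0.006  0.003 -0.001] shift now axes [-0.3  0.6  2.8] shift target axes [-0.3  0.6  2.8]
```

View pics/w22.png

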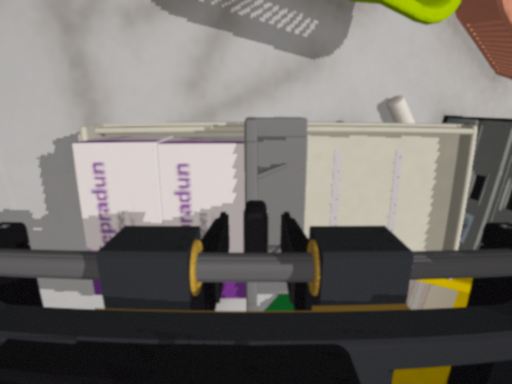

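Emit:
play_rows(moves=[[0,0,0,0,0,0,50],[0,0,0,0,0,0,50],[0,0,-0.01,0,0,0,50],[0,0,-0.02,0,0,0,50],[0,0,-0.03,0,0,0,50],[0,0,-0.04,0,0,0,50],[0,0,-0.03,0,0,0,50],[0,0,0,0,0,0,50]])

```text
t: 17.2
eef_pos: [519.4, 30.8, 255.7]
tcp_rot: [2.788, 0.004, 1.738]
ft_force: [0.5, -0.7, 0.2]
opening: 0.499
```

```bash
python3 - <<'E'
from h import *
delta(Rtool_tray(),tray((106,0,200)))
c=read_camera("wrist");crop(c,40,80,440,280,2,"w23.png")
d=read_camera("side");cv2.imwrite("pics/d23.png",d["img"][:,:,::-1]);crop(d,210,150,320,220,7.2,"d23c.png")
s=read_camera("scene");cv2.imwrite("pics/s23.png",s["img"][:,:,::-1])
E
```

```text
t 17.2 pos [519.4  30.8 255.7] F [ 0.5 -0.7  0.2] open 0.499 | turn [ 0.004  0.005 -0.002] shift now axes [-0.5  2.4  7.1] shift target axes [-0.5  2.4  7. ]
```

View pics/w23.png

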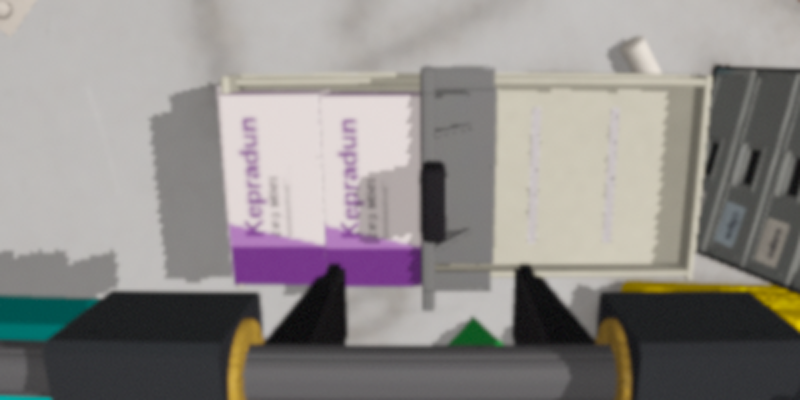

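View pics/d23c.png

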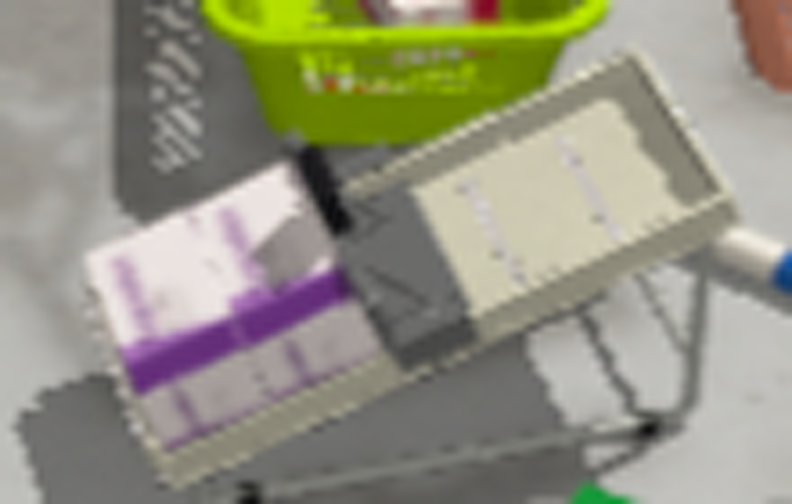

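View pics/s23.png

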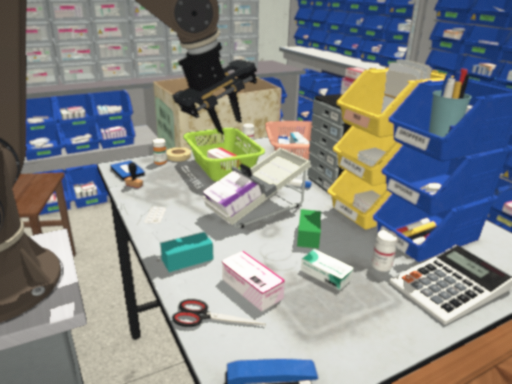

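```bash
python3 - <<'E'
from h import *
print(job_done()); print(state()["t"])
E
```

```text
the job is handed in; nothing more can be done
None
the job is handed in; nothing more can be done
```

I restocked the rack and handed the job in at about 17 s. I slid the back-stop up by its tab and laid the purple "Kepradun" carton flat in the tray behind the old one. I then slid the stop down until the force rose to about 32 N and the tab stalled about 106 mm up the slope. That is where two 50 mm cartons tight against the lip should put it.

- **Last views:** the wrist and side pictures show the two cartons touching, the front one on the lip and the stop face against the rear one. The gripper was clear of everything, and the other items look to be where they were.
- **Disagreements:**
  - The tab was about 10 mm further up the slope than the first picture put it once I had gripped it, so the stop had probably slid up during the grip.
  - While I was setting the new carton down, it slid about 4–5 mm up in the fingers after reaching the tray floor. No force showed on the wrist, and it ended flat and parallel to the old one.

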